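# Put the setting block back in its own slot and locate the plate

### The job

The focus height has been set, and the steel setting block with two dots still stands on the plate fixture, where the well plate has to go. Put the block away in the rack, lowered (not dropped) into the slot whose label shows the same two dots and slid fully home against that slot's back wall, and slide the white well plate on the fixture square and fully up against both dowels and the end stop. Leave the rest of the bench as it is.

Things in the scene. Friction and masses are not known exactly. Their poses are not given: they have to be found in the camera images.
- block_2: Steel setting block to put away, 0.3 to 0.45 kg, loose on the fixture; an upside-down T from the side: foot 54 (x) x 22 (y) x 30 (z) mm and, centred on it, an upper step 34 (x) x 22 (y) mm, top 54 mm above the underside. Two black dots on top, in a row along x. Origin: centre of the underside. Same either way round. Grip the step from above, best on its x faces (34 mm), above the shoulders.
- holder_2: Its own holder, fixed on the rack: grey plastic, 49.5 mm wide, front slope (-x) with a white label with two black dots. Slot along x, open at front and top: floor 10 mm above the origin, 25.5 mm wide, walls 22 mm high over the floor, side walls with 4 mm lead-in chamfers; back wall face at x = +34, floor front edge at x = -27 mm. Origin: underside, slot centre plane. +x away from the robot.
- slot_2_home (a point): Where the origin of block_2 (centre of its underside) lies when fully home in the two-dot slot: 27 mm in front of the back wall, on the slot's centre plane, on its floor. Axes as holder_2; the block's x lies along the slot's x.
- holder_1: Fixed holder for the narrow block, label with one dot, slot 19.5 mm wide, otherwise as holder_2. Occupied by block_1. The three holders stand side by side on one rail at 50 mm pitch, in varying order.
- holder_3: Fixed holder for a wider block that is away, label with three dots, slot 31.5 mm wide, otherwise as holder_2. Empty; not the place for block_2.
- block_1: Steel block with one dot, 54 x 16 mm, 48 mm high, loose in its own slot (holder_1). Leave it there. Origin: centre of the underside.
- rack: Fixed aluminium rail 104 (x) x 164 (y) x 6 mm with 14 mm high end cheeks that carries the three holders on its 6 mm high upper face. Origin: centre of the underside; +x to the back.
- fixture: Fixed grey-painted metal plate fixture on the desk, 130 (x) x 250 (y) mm; flat upper face 13 mm above its origin (centre of the underside). +x points away from the robot, +y to the left. Two polished steel dowels along its back edge and a polished steel end stop at its left end, slippery to the plate, rise 12 mm above the upper face.
- well_plate: White 96-well plate, 85.5 (x) x 127.8 (y) x 14 mm, 50 to 85 g, loose on the fixture's upper face, askew, short of the dowels and the end stop. Origin: centre of the underside. Too wide to grip: push it by its edges (front long edge at x = -42.7, right short edge at y = -63.9 mm). It slides with under 1 N. Pushed askew into the corner it may bind before it is square.
- plate_home (a point): Where the origin of well_plate lies when it touches both dowels (with its back long edge) and the end stop (with its left short edge). Axes as the fixture: the plate's x lies along the fixture's x.
- dowel_right (a point): Top centre of the right dowel (10 mm diameter, 12 mm high).
- dowel_left (a point): Top centre of the left dowel (10 mm diameter, 12 mm high).
- end_stop (a point): Centre of the upper edge of the end stop's face that the plate meets. The stop is 44 (x) x 14 (y) x 12 mm high, lies to the left (+y) of this face and has two low screw heads on top.
- bench_timer: Bystander: loose bench timer, 37 x 64 x 60 mm, behind the work. Origin: centre of the underside.
- stain_bottle: Bystander: loose bottle with black cap, 46 mm in diameter, 85 mm high, behind the work. Origin: centre of the underside.
- notebook: Bystander: notebook, 105 x 152 x 14 mm, flat at the right. Origin: centre of the underside.
- marker: Bystander: marker pen, 135 mm long, 16 mm thick, flat to the right of the rack. Origin: centre of the underside.
Mind the look-alikes: they are no part of the job. Leave any orange or pink look-alike of the block_2 alone.

How it is judged:
By the outcome, as a careful person would: the job done as asked, in the order asked, and still so for the second after the job is handed in, with the robot touching nothing.
It also fails if it takes over 67 s, if anything falls off the work surface, if the arm or the gripper's body presses on something with over 40 N, if the wrist force passes 120 N, or if a joint passes its speed limit or range.

### The arm

A 7-joint arm with a two-finger parallel gripper is mounted at the origin on a cart in front of the work surface, level with it; the furniture and walls round the work are solid. World frame = base frame: x ahead of the robot, y to its left, z up, the work surface at z = 0. Lengths are in m, angles in degrees, forces in N, time in s.
With the tool pointing down it reaches from about 0.35 to 0.775 m from the base axis. Payload 3.1 kg.
Tool frame: the origin (TCP) lies on the centre line of the jaws, within the pads' length; the fingertips stand 17 mm ahead of it and the grasp point (between the pads) lies 2 mm behind it (robot.tip_reach is the distance from the TCP to the fingertips, in m); z points along the fingers, y is the direction in which the jaws open and shut (so a half turn about z gives the same grasp; the last joint's range is limited). The gripper opens to 85 mm and grips with 20 to 120 N. Pads are 22 mm wide; open, the fingers measure 114 mm over their backs; the gripper's body (76 mm by 85 mm) begins 54 mm behind the grasp point. The pads swing forward as they close: fully open they stand 13 mm farther back than shut.
Start: joints at [68.887, 17.813, 0.802, 86.603, -0.252, 75.585, -1.558], TCP at [0.177, -0.521, 0.248] pointing down, gripper open.
Joint ranges: [-154.91, 154.91], [-16.99, 109.72], [-72.82, 74.43], [7.12, 147.25], [-82.49, 262.49], [11.32, 116.49], [-174.64, 174.64]. Speed limits (degrees/s): [159.86, 159.86, 180, 180, 180, 180, 180].

### API

Orientations are given as [roll, pitch, yaw] about the fixed x, y, z axes, in that order (R = Rz(yaw) Ry(pitch) Rx(roll)).
In Python, from station import robot, fingers, vision, workorder, recognise gives the robot as it stands. Calls block until the motion is done:
- robot.move_to(position, orientation): joint-space move of the TCP to a pose.
- robot.line_to(position, orientation=None, velocity=0.15, f_stop=None): straight line of the TCP; orientation=None keeps the orientation; velocity is the mean speed in m/s. With f_stop (N) it stops when the force on the tool has changed by that much, and returns True; else False.
- robot.move_j(angles): joint-space move.
- fingers.gripper_to(opening, force=None): opening from 0.0 (shut) to 1.0 (fully open); force is the grip in N (None keeps the last); returns when the fingers have stopped.
- robot.pause(seconds).
- robot.inverse_kinematics(position, orientation): joint angles nearest the present ones, or None.
- vision.grab_frame(name): name is "scene" or "side" or "wrist"; returns the picture (420x560x3 uint8, red, green, blue); there is no depth.
- vision.calibration(name): a dict with "mtx" (3x3 intrinsics, pixels), "extrinsics" (4x4, takes a point from world to camera coordinates); the wrist camera has in their place "T_tool_cam" (4x4, takes a point from camera to tool coordinates, whose origin is the TCP and whose axes are the flange's). Camera axes: x right, y up, looking along -z (the intrinsics and any distortion apply to the point x, -y, -z); pixel columns grow to the right and rows downward; lengths in m; the calibration is good to about 2 mm. A picture is of the moment at which its call begins: read the wrist's pose just before it. calibration takes no time and is no camera call.
A pose or a line that the arm cannot do raises robot.PlanningError and nothing moves.
- workorder.close_job(): hands the job in, once; it reports no verdict.
Trained networks look in the newest picture that a camera, given by its name, has taken for a name from the list of things; names that differ only in an ending like _2 or _b are one class to them, and where a whole thing is asked for, a point or a joint stands for the part that bears it (a point fixed in the world has none). Each returns a list of dicts, best first, with "p" (0 to 1); they miss things now and then, are a little off and sometimes report something else, mostly with a low value. They report only what shows in the picture. A call takes as long as a camera call. They do not tell look-alikes from the thing itself.
- recognise(label, camera): "rect" ([centre column, centre row, width, height] in pixels, round what is visible of it).
Readings, each from a call of its own:
- robot.current_time_s(): time.
- robot.current_joint_positions(): joint angles.
- robot.current_dq(): joint speeds.
- robot.current_joint_torque(): joint torques, N m.
- robot.current_tool_pos(): TCP position.
- robot.current_eef_rot(): TCP orientation.
- robot.current_contact_force(): force on the tool from outside, world axes, zero at the start.
- robot.current_torque(): the same for the moment, N m.
- robot.current_finger_gap(): opening from 0.0 (shut) to 1.0 (fully open).
Only numpy, scipy, OpenCV 4.12 (cv2) and the standard library are available. Lean on these libraries where they do the work, as an engineer would, in place of code of your own. Each camera call takes 0.05 s, during which the arm holds its last target. There are 200 camera calls.

## Working session

There is one attempt and no reset: what is moved stays moved. The work goes in short steps, each a Python script; the robot and the scene stay as the last script left them, time stands still between calls to the robot, and variables do not carry over. Pictures are saved under pics/ and viewed, about 8 in all and at most 12, crops included, and the job is handed in when it is done.

```bash
mkdir -p pics; ls; cat > h.py <<'E'
import numpy as np, cv2
from station import robot, fingers, vision, workorder, recognise
from scipy.spatial.transform import Rotation as R
def cam(name):
    c=vision.calibration(name); K=np.array(c["mtx"])
    if name!="wrist": T=np.array(c["extrinsics"])
    else:
        W=np.eye(4); W[:3,:3]=R.from_euler('xyz',robot.current_eef_rot(),degrees=True).as_matrix(); W[:3,3]=robot.current_tool_pos()
        T=np.linalg.inv(W@np.array(c["T_tool_cam"]))
    return K,T
def grab(name,fn):
    K,T=cam(name); im=vision.grab_frame(name); cv2.imwrite("pics/"+fn+".png",cv2.cvtColor(np.asarray(im),cv2.COLOR_RGB2BGR)); np.savez("pics/"+fn+".npz",K=K,T=T); return im
def back(fn,px,z):
    d=np.load("pics/"+fn+".npz");K,T=d["K"],d["T"]
    r=np.linalg.inv(K)@np.array([px[0],px[1],1]); r=T[:3,:3].T@(r*[1,-1,-1]); o=-T[:3,:3].T@T[:3,3]
    return o+r*(z-o[2])/r[2]
def proj(fn,P):
    d=np.load("pics/"+fn+".npz");K,T=d["K"],d["T"]
    c=T[:3,:3]@np.array(P)+T[:3,3]; u=K@(c*[1,-1,-1]); return u[:2]/u[2]
E
python3 - <<'E'
from h import *
print({k:v for k,v in vision.calibration("wrist").items()})
print(vision.calibration("scene").keys())
a=grab("scene","s0");b=grab("side","d0")
for n,c in(("block_2","scene"),("holder_2","scene"),("well_plate","scene"),("fixture","scene"),("rack","scene")):
    for d in recognise(n,c)[:4]: print(n,np.round(d["rect"]),round(d["p"],2))
print(robot.current_eef_rot(),robot.current_time_s())
E
```

```text
pics
{'mtx': array([[325.35707477,   0.        , 277.59326794],
       [  0.        , 325.35707477, 208.28738326],
       [  0.        ,   0.        ,   1.        ]]), 'T_tool_cam': array([[-1.93697179e-05,  9.61493110e-01,  2.74829037e-01,
         6.91686802e-02],
       [ 9.99999974e-01, -4.38195179e-05,  2.23782329e-04,
        -4.66777225e-04],
       [ 2.27208044e-04,  2.74829034e-01, -9.61493084e-01,
        -1.25591500e-01],
       [ 0.00000000e+00,  0.00000000e+00,  0.00000000e+00,
         1.00000000e+00]])}
dict_keys(['mtx', 'extrinsics'])
block_2 [173. 181.  13.  22.] 0.77
block_2 [209. 164.  13.  19.] 0.66
block_2 [160. 153.  21.  15.] 0.66
block_2 [273. 214.  16.  21.] 0.65
holder_2 [268. 252.  33.  26.] 0.64
holder_2 [284. 280.  36.  27.] 0.62
holder_2 [273. 264.  33.  35.] 0.6
holder_2 [278. 276.  54.  51.] 0.56
well_plate [224. 188.  40.  34.] 0.88
fixture [228. 184.  78.  62.] 0.67
rack [277. 276.  57.  48.] 0.93
rack [267. 250.  36.  27.] 0.62
[-1.79970619e+02  3.54414988e-03  1.87332719e+01] 0.35
```

View pics/s0.png

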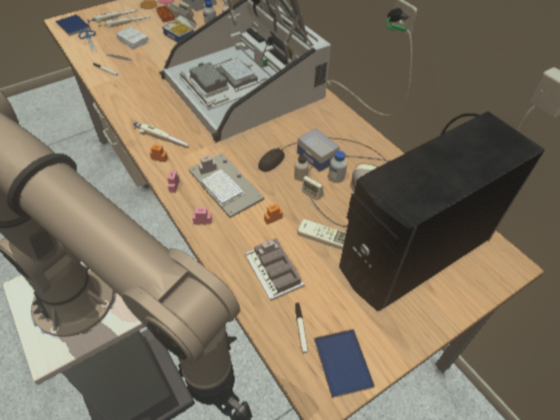

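View pics/d0.png

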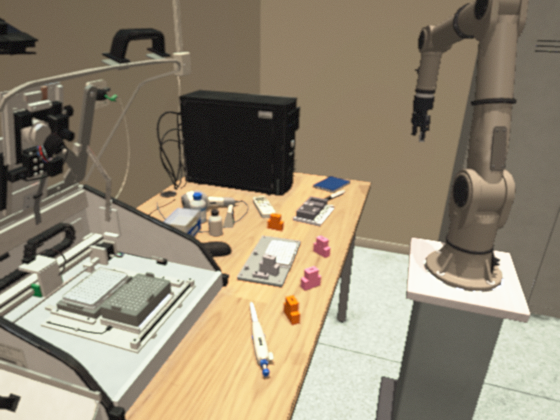

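```bash
python3 - <<'E'
from h import *
for n,p,z in(("block",(208,164),.05),("plate",(224,188),.025),("fix",(227,184),.013),("rack",(275,268),.02),("h252",(268,250),.03),("orange",(273,214),.03),("pink",(203,216),.02)): print(n,back("s0",p,z).round(3))
for n,p,z in(("block",(270,264),.05),("plate",(281,250),.025),("rack",(315,211),.02)): print(n,back("d0",p,z).round(3))
for pos in([.50,.12,.35],[.5,-.1,.35],[.5,.12,.4]):
  for yaw in(0,90,-90,180): 
    q=robot.inverse_kinematics(pos,[180,0,yaw]); print(pos,yaw,None if q is None else np.round(q))
E
```

```text
block [0.522 0.212 0.05 ]
plate [0.523 0.113 0.025]
fix [0.544 0.133 0.013]
rack [ 0.498 -0.22   0.02 ]
h252 [ 0.511 -0.164  0.03 ]
orange [ 0.593 -0.062  0.03 ]
pink [0.417 0.052 0.02 ]
block [0.512 0.243 0.05 ]
plate [0.519 0.121 0.025]
rack [ 0.489 -0.194  0.02 ]
[0.5, 0.12, 0.35] 0 [  27.   20.  -58.   79.   17.   90. -120.]
[0.5, 0.12, 0.35] 90 [ 27.  20. -59.  79.  17.  91. -30.]
[0.5, 0.12, 0.35] -90 [ 29.  21. -62.  79.  18.  91. 149.]
[0.5, 0.12, 0.35] 180 [ 26.  19. -56.  79.  16.  90.  61.]
[0.5, -0.1, 0.35] 0 [ 30.  13. -26.  80.   6.  88. -86.]
[0.5, -0.1, 0.35] 90 [ 37.  14. -36.  80.   8.  89.   2.]
[0.5, -0.1, 0.35] -90 [  24.   12.  -18.   80.    4.   88. -174.]
[0.5, -0.1, 0.35] 180 [ 40.  15. -39.  80.   9.  89.  91.]
[0.5, 0.12, 0.4] 0 [  26.   20.  -60.   72.   17.   97. -120.]
[0.5, 0.12, 0.4] 90 [ 27.  21. -63.  72.  19.  98. -31.]
[0.5, 0.12, 0.4] -90 [ 27.  21. -62.  72.  18.  98. 149.]
[0.5, 0.12, 0.4] 180 [ 24.  19. -56.  72.  16.  97.  61.]
```

```bash
python3 - <<'E'
from h import *
robot.move_to([.5,-.18,.22],[180,0,90]); grab("wrist","w_rack")
for n in("holder_2","rack","block_1"):
    for d in recognise(n,"wrist")[:4]: print(n,np.round(d["rect"]),round(d["p"],2))
robot.move_to([.53,.17,.24],[180,0,90]); grab("wrist","w_fix")
for n in("block_2","well_plate","dowel_left","end_stop"):
    for d in recognise(n,"wrist")[:4]: print(n,np.round(d["rect"]),round(d["p"],2))
print(robot.current_time_s(),robot.current_joint_positions())
E
```

```text
holder_2 [283. 217.  84.  62.] 0.84
holder_2 [276. 261.  81.  60.] 0.7
rack [280. 205. 114. 154.] 0.93
block_1 [288. 173.  55.  26.] 0.91
block_1 [385.  49.  72.  41.] 0.89
block_2 [268. 127.  59.  30.] 0.95
block_2 [149. 123.  61.  57.] 0.89
block_2 [179. 278.  44.  47.] 0.84
block_2 [331. 355.  47.  33.] 0.58
well_plate [270. 216.  86. 118.] 0.56
dowel_left [284. 192. 130. 226.] 0.87
dowel_left [269. 130.  58.  29.] 0.64
end_stop [284. 191. 124. 223.] 0.76
3.8417 [  8.64524824  23.35703126 -39.20203975  85.21204002  14.94081009
  76.75308649 -31.82456525]
```

View pics/w_rack.png

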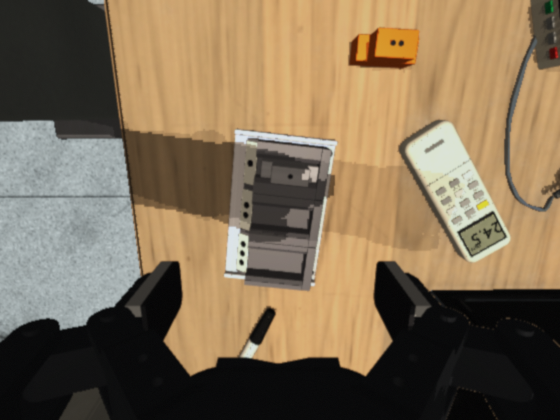

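View pics/w_fix.png

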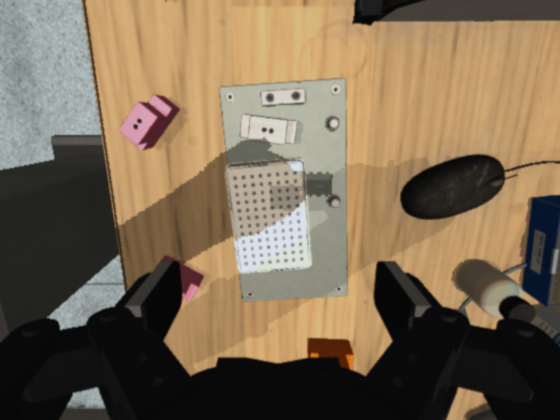

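```bash
python3 - <<'E'
import cv2,numpy as np
a=cv2.imread("pics/w_rack.png")[120:300,215:345]; b=cv2.imread("pics/w_fix.png")[75:310,212:357]
f=lambda i,s:cv2.resize(i,None,fx=s,fy=s,interpolation=cv2.INTER_CUBIC)
A=f(a,3);A=np.clip(A.astype(float)*1.5,0,255).astype(np.uint8);B=f(b,2.5)
H=max(A.shape[0],B.shape[0]);o=np.zeros((H,A.shape[1]+B.shape[1],3),np.uint8);o[:A.shape[0],:A.shape[1]]=A;o[:B.shape[0],A.shape[1]:]=B
print(A.shape,B.shape);cv2.imwrite("pics/crop1.png",o)
E
```

```text
(540, 390, 3) (588, 362, 3)
```

View pics/crop1.png

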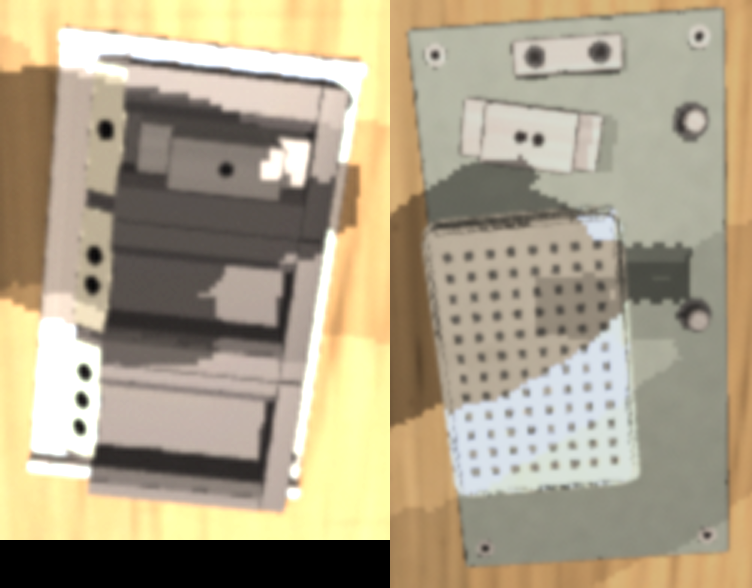

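```bash
python3 - <<'E'
from h import *
f=lambda x,y:(212+(x-390)/2.5-.3,75+y/2.5-.3)
g=lambda x,y:(215+x/3-.33,120+y/3-.33)
F=lambda x,y,z:back("w_fix",f(x,y),z)[:2]
G=lambda x,y,z:back("w_rack",g(x,y),z)[:2]
def ln(n,a,b): d=b-a; print(n,a.round(4),b.round(4),"len",np.hypot(*d).round(4),"ang",np.degrees(np.arctan2(d[1],d[0])).round(1))
c=[F(x,y,.013) for x,y in((408,30),(724,8),(727,550),(468,565))]
for i in range(4): ln("fix%d"%i,c[i],c[(i+1)%4])
ln("dowels",F(694,318,.025),F(693,120,.025))
ln("stopface",F(515,76,.025),F(622,69,.025))
p=[F(x,y,.026) for x,y in((425,228),(617,212),(640,483),(460,496))]
for i in range(4): ln("plate%d"%i,p[i],p[(i+1)%4])
print("platec",np.mean(p,0).round(4))
ln("blkdots",F(520,137,.067),F(539,140,.067))
b=[F(x,y,.067) for x,y in((485,103),(578,109),(574,171),(481,163))]
ln("blktop",b[0],b[1]);ln("blkside",b[3],b[0]);print("blkc",np.mean(b,0))
ln("foot",F(465,97,.043),F(602,115,.043)); ln("footb",F(461,153,.043),F(600,171,.043))
ln("b1top",G(172,138,.064),G(285,150,.064))
print("b1dot",G(226,169,.064), "b1c",np.mean([G(x,y,.064) for x,y in((170,138),(285,151),(281,198),(166,188))],0))
r=[G(62,28,.014),G(367,62,.014),G(300,498,.014),G(27,470,.014)]
for i in range(4): ln("rack%d"%i,r[i],r[(i+1)%4])
print("rackc",np.mean(r,0))
for n,q in(("1",((106,129),)),("2",((95,255),(92,285))),("3",((84,372),(82,400),(79,427)))): print("dots",n,np.mean([G(*t,.025) for t in q],0).round(4))
E
```

```text
fix0 [0.4707 0.2655] [0.5988 0.2734] len 0.1283 ang 3.5
fix1 [0.5988 0.2734] [0.6137 0.0267] len 0.2472 ang -86.6
fix2 [0.6137 0.0267] [0.487  0.0188] len 0.1269 ang -176.4
fix3 [0.487  0.0188] [0.4707 0.2655] len 0.2472 ang 93.8
dowels [0.5903 0.1471] [0.5862 0.23  ] len 0.083 ang 92.8
stopface [0.5145 0.2472] [0.5571 0.2497] len 0.0427 ang 3.4
plate0 [0.4759 0.1867] [0.556  0.1931] len 0.0804 ang 4.6
plate1 [0.556  0.1931] [0.5688 0.0692] len 0.1245 ang -84.1
plate2 [0.5688 0.0692] [0.4861 0.0629] len 0.0829 ang -175.6
plate3 [0.4861 0.0629] [0.4759 0.1867] len 0.1242 ang 94.7
platec [0.5217 0.128 ]
blkdots [0.5179 0.2253] [0.5246 0.2242] len 0.0068 ang -8.9
blktop [0.5057 0.237 ] [0.5385 0.2349] len 0.0329 ang -3.7
blkside [0.5037 0.2162] [0.5057 0.237 ] len 0.0208 ang 84.5
blkc [0.52125747 0.22535207]
foot [0.4962 0.2391] [0.5483 0.2324] len 0.0526 ang -7.4
footb [0.4939 0.2183] [0.5478 0.2113] len 0.0544 ang -7.4
b1top [ 0.4938 -0.1546] [ 0.5265 -0.1582] len 0.0329 ang -6.3
b1dot [ 0.50946378 -0.16374608] b1c [ 0.50934104 -0.16372428]
rack0 [ 0.4569 -0.1256] [ 0.5581 -0.137 ] len 0.1018 ang -6.4
rack1 [ 0.5581 -0.137 ] [ 0.5402 -0.2992] len 0.1632 ang -96.3
rack2 [ 0.5402 -0.2992] [ 0.4373 -0.287 ] len 0.1036 ang 173.3
rack3 [ 0.4373 -0.287 ] [ 0.4569 -0.1256] len 0.1627 ang 83.1
rackc [ 0.49811728 -0.21221522]
dots 1 [ 0.4714 -0.1574]
dots 2 [ 0.4658 -0.2057]
dots 3 [ 0.4601 -0.2537]
```

```bash
python3 - <<'E'
from h import *
print(robot.tip_reach)
o=[180,0,83.5]
fingers.gripper_to(.68)
robot.move_to([.521,.2255,.11],o)
print("stop",robot.line_to([.521,.2255,.0615],velocity=.08,f_stop=8),robot.current_tool_pos())
fingers.gripper_to(.0,60)
print(robot.current_finger_gap(),robot.current_contact_force())
robot.line_to([.521,.2255,.13],velocity=.12)
print(robot.current_finger_gap(),robot.current_contact_force())
c=np.array([.498,-.2122]); u=np.array([np.cos(np.radians(-6.5)),np.sin(np.radians(-6.5))])
h=c+u*-.003
robot.move_to([*h,.13],o); grab("wrist","w_h"); robot.line_to([*h,.095]);grab("wrist","w_h2")
print(h,robot.current_tool_pos(),robot.current_time_s())
im=cv2.imread("pics/w_h.png"); im2=cv2.imread("pics/w_h2.png")
cv2.imwrite("pics/crop2.png",np.hstack([cv2.resize(i[100:400,160:400],None,fx=1.66,fy=1.66,interpolation=2) for i in (im,im2)]))
E
```

```text
0.017
stop False [0.52110824 0.2257905  0.06153922]
0.3870232124590945 [0.45094497 0.30752309 3.31225528]
0.3818611808313345 [-1.15600402  0.05499704 -2.40788269]
[ 0.49501928 -0.21186039] [ 0.49563633 -0.2112573   0.09541515] 8.775
```

View pics/crop2.png

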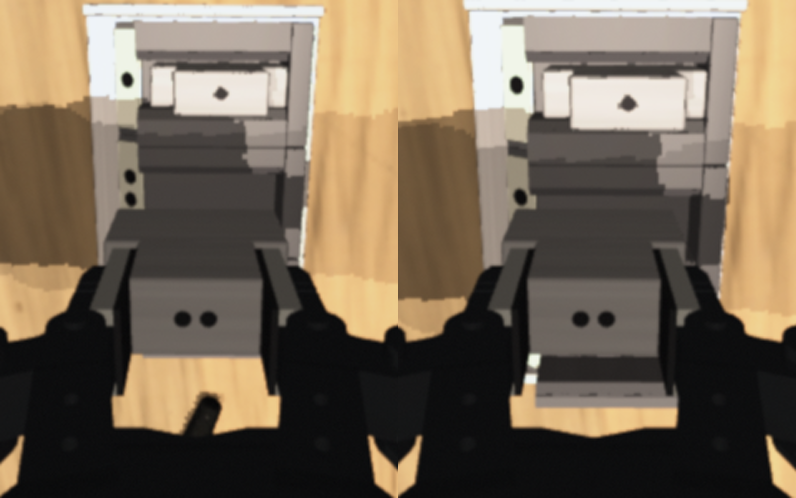

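```bash
python3 - <<'E'
from h import *
c=np.array([.498,-.2122]); a=np.radians(-6.5);u=np.array([np.cos(a),np.sin(a)]);v=np.array([-u[1],u[0]])
def lat(fn,col,row,z,off=0):
    if off: col-=240*1.66
    p=back(fn,(160+col/1.66-.2,100+row/1.66-.2),z)[:2]-c; return np.round([p@u*1000,p@v*1000],1)
for fn,off,rows in(("w_h",0,(147,172)),("w_h2",1,(165,193))):
    x=200 if not off else 610
    print(fn,"seam",lat(fn,x,rows[0],.038,off),"edge z38",lat(fn,x,rows[1],.038,off),"z34",lat(fn,x,rows[1],.034,off))
    b=robot.current_tool_pos()
print("blk top -y edge & +y? w_h",lat("w_h",195,355,.13-.0615+.067),lat("w_h",195,278,.13-.0615+.067),"under+y",lat("w_h",195,210,.13-.0615+.013))
print("w_h2",lat("w_h2",593,355,.1012,1),lat("w_h2",593,278,.1012,1),"under+y",lat("w_h2",593,210,.0469,1))
print("right end face holder3 ",lat("w_h2",610,405,.038,1),lat("w_h2",610,385,.038,1))
print("rail left cheek",lat("w_h2",600,0,.014,1),lat("w_h2",600,10,.014,1), lat("w_h",200,6,.014))
t=b[:2]-c; print("tcp",t@u,t@v)
E
```

```text
w_h seam [-1.3 24.3] edge z38 [-1.2 13.6] z34 [-1.2 12.6]
w_h2 seam [ 1.3 24.4] edge z38 [ 1.4 14.2] z34 [ 1.6 13. ]
blk top -y edge & +y? w_h [-3.2 -8.6] [-3.3 13. ] under+y [-3.3 11.9]
w_h2 [-4.3 -9. ] [-4.4 12.3] under+y [-4.5 10.9]
right end face holder3  [  2.3 -74.1] [  2.2 -64.8]
rail left cheek [-2.2 80. ] [-2.1 76.5] [-1.4 80.5]
tcp -0.00245518962497216 0.0006690643053613248
```

```bash
python3 - <<'E'
from h import *
c=np.array([.498,-.2122]); a=np.radians(-6.5);u=np.array([np.cos(a),np.sin(a)]);v=np.array([-u[1],u[0]])
P=lambda x,y:c+u*x+v*y
def st(n):
    t=np.array(robot.current_tool_pos()); d=t[:2]-c; print(n,np.round([d@u*1000,d@v*1000,t[2]*1000],1),np.round(robot.current_contact_force(),1))
x=-.004
robot.line_to([*P(x,-.0006),.095],velocity=.05)
robot.pause(.2); st("hover")
print(robot.line_to([*P(x,-.0006),.080],velocity=.05,f_stop=10)); st("a")
print(robot.line_to([*P(x,-.0006),.0625],velocity=.03,f_stop=6)); st("down")
print(robot.current_time_s())
E
```

```text
hover [-3.8 -0.7 95.3] [ 0.5 -0.1 -3. ]
False
a [-4.5 -0.4 79.4] [ 0.3  0.6 -2.1]
True
down [-3.8 -0.7 66.4] [-0.3  0.8  4.4]
10.1583
```

```bash
python3 - <<'E'
from h import *
c=np.array([.498,-.2122]); a=np.radians(-6.5);u=np.array([np.cos(a),np.sin(a)]);v=np.array([-u[1],u[0]])
P=lambda x,y:c+u*x+v*y
def st(n):
    t=np.array(robot.current_tool_pos()); d=t[:2]-c; f=np.array(robot.current_contact_force());print(n,np.round([d@u*1000,d@v*1000,t[2]*1000],1),np.round([f[:2]@u,f[:2]@v,f[2]],1),round(robot.current_finger_gap(),3))
x=-.004
robot.pause(.2); st("now")
print(robot.line_to([*P(x,-.0006),.0635],velocity=.02,f_stop=8)); st("down"); robot.pause(.2);st("settled")
z=robot.current_tool_pos()[2]
print(robot.line_to([*P(.012,-.0006),z],velocity=.03,f_stop=12)); st("slid"); robot.pause(.2);st("settled")
print(robot.current_time_s())
grab("wrist","w_in")
im=cv2.imread("pics/w_in.png"); cv2.imwrite("pics/crop3.png",cv2.resize(im[100:400,140:420],None,fx=2,fy=2,interpolation=2))
E
```

```text
now [-3.9 -0.7 66.4] [ 0.5 -0.2  5.2] 0.379
False
down [-3.5 -0.7 66. ] [-4.6  0.2 15.6] 0.386
settled [-3.5 -0.7 66. ] [-4.9  0.3 14.8] 0.387
True
slid [ 4.5 -0.8 65.5] [ 1.3 -0.1  1.4] 0.385
settled [ 3.5 -0.8 65.5] [2.8 0.5 2.5] 0.387
11.4167
```

View pics/crop3.png

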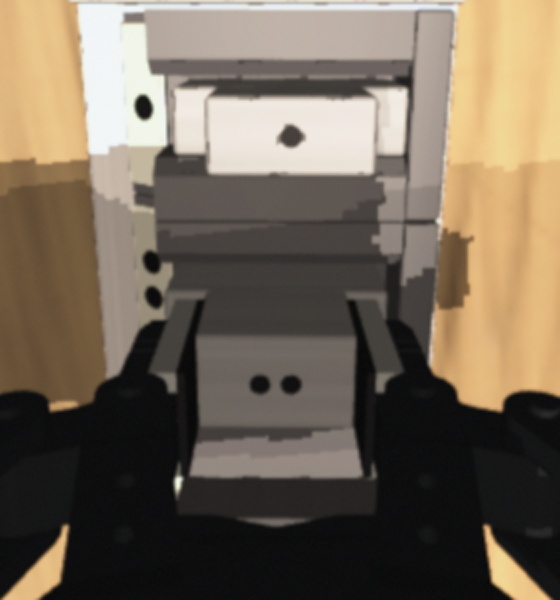

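```bash
cat >> h.py <<'E'
c=np.array([.498,-.2122]); a=np.radians(-6.5);u=np.array([np.cos(a),np.sin(a)]);v=np.array([-u[1],u[0]])
P=lambda x,y:c+u*x+v*y
def st(n):
    t=np.array(robot.current_tool_pos()); d=t[:2]-c; f=np.array(robot.current_contact_force());print(n,np.round([d@u*1000,d@v*1000,t[2]*1000],1),np.round([f[:2]@u,f[:2]@v,f[2]],1),round(robot.current_finger_gap(),3))
E
python3 - <<'E'
from h import *
st("0")
print(robot.line_to([*P(.014,-.0008),.0653],velocity=.03,f_stop=15)); st("slid"); robot.pause(.2);st("settled")
print(robot.current_time_s())
E
```

```text
0 [ 3.3 -0.8 65.5] [3. 0. 2.] 0.379
True
slid [ 4.  -0.8 65.7] [-1.8  0.3  5. ] 0.381
settled [ 4.  -0.7 65.7] [-2.8  0.4  5.1] 0.386
11.9417
```

```bash
python3 - <<'E'
from h import *
for x in(.0045,.005,.0055,.006,.0065,.007,.008):
    s=robot.line_to([*P(x,-.0008),.0655],velocity=.02,f_stop=25); robot.pause(.1); st((x,s))
    f=np.array(robot.current_contact_force())
    if s or f[:2]@u<-18: break
print(robot.current_time_s())
grab("wrist","w_in2")
im=cv2.imread("pics/w_in2.png"); cv2.imwrite("pics/crop4.png",cv2.resize(im[220:360,200:380],None,fx=4,fy=4,interpolation=2))
E
```

```text
(0.0045, False) [ 3.9 -0.8 65.7] [-2.3  0.3  5.4] 0.386
(0.005, False) [ 3.9 -0.8 65.7] [-1.6 -0.1  6.7] 0.384
(0.0055, False) [ 4.  -0.8 65.7] [-3.8  0.6  7.8] 0.381
(0.006, False) [ 4.1 -0.8 65.7] [-4.6  0.3  8.6] 0.384
(0.0065, False) [ 4.1 -0.8 65.7] [-4.  -0.  10.5] 0.385
(0.007, False) [ 4.2 -0.8 65.8] [-5.7  0.9 11. ] 0.386
(0.008, False) [ 4.3 -0.7 65.8] [-7.3 -0.4 12.9] 0.388
14.3917
```

View pics/crop4.png

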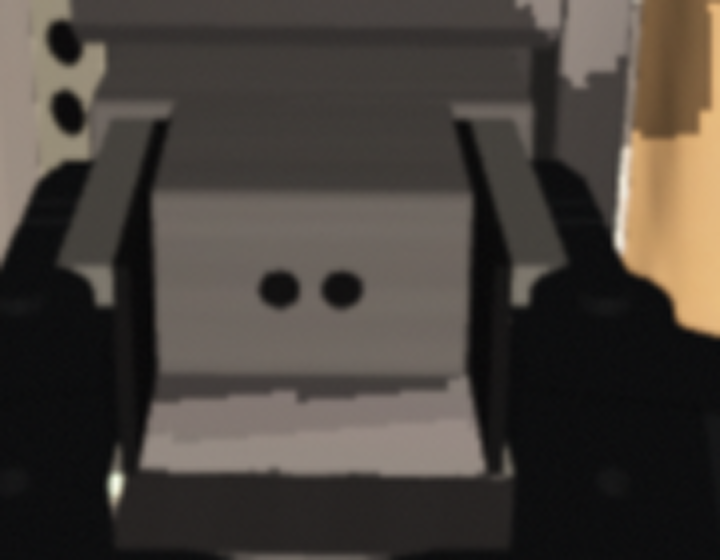

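```bash
python3 - <<'E'
from h import *
def L(col,row,z):
    p=back("w_in2",(200+col/4-.4,220+row/4-.4),z)[:2]-c; return np.round([p@u*1000,p@v*1000],1)
print("shoulder right",L(533,112,.0475),"left",L(92,112,.0475))
for col in(530,540,555): print(col,L(col,100,.038),L(col,100,.034),L(col,100,.016))
print("dots",L(311,290,.0715),"back outer",L(626,170,.006),L(640,40,.006))
E
```

```text
shoulder right [29.4  8.8] left [-23.2   8.4]
530 [30.4  6.5] [31.   4.8] [33.9 -2.6]
540 [31.7  6.5] [32.3  4.8] [35.3 -2.6]
555 [33.6  6.5] [34.3  4.8] [37.5 -2.5]
dots [ 3.6 -1.1] back outer [ 50.7 -18.2] [51.4  3.1]
```

```bash
python3 - <<'E'
from h import *
robot.line_to([*P(.004,-.0008),.0657],velocity=.02); robot.pause(.1); st("relax")
fingers.gripper_to(.5); robot.pause(.1); st("open")
grab("wrist","w_o")
robot.line_to([*P(.004,-.0008),.0680],velocity=.03)
for x in(.007,.009,.011,.013,.015,.017):
    s=robot.line_to([*P(x,-.0008),.068],velocity=.03,f_stop=8); robot.pause(.1); st((x,s))
    f=np.array(robot.current_contact_force())
    if s or f[:2]@u<-6: break
print(robot.current_time_s())
grab("wrist","w_in3")
ims=[cv2.imread("pics/%s.png"%n)[220:360,200:380] for n in("w_o","w_in3")]
cv2.imwrite("pics/crop5.png",np.vstack([cv2.resize(i,None,fx=2.1,fy=2.1,interpolation=2) for i in ims]))
cv2.imwrite("pics/crop5.png",np.hstack([cv2.resize(i,None,fx=2.2,fy=2.2,interpolation=2) for i in ims]))
E
```

```text
relax [ 3.7 -0.8 65.7] [-2.3  0.2  4.3] 0.389
open [ 3.7 -0.8 65.2] [ 0.1 -0.7 -0. ] 0.499
(0.007, False) [ 7.1 -0.7 68. ] [-0.2 -0.1 -0.3] 0.499
(0.009, False) [ 8.7 -0.8 67.9] [-1.4  0.6  0.4] 0.497
(0.011, False) [11.  -0.8 67.9] [-1.6 -0.5  0.2] 0.498
(0.013, False) [12.1 -0.8 67.8] [-4.9 -0.2  2.7] 0.496
(0.015, False) [12.1 -0.9 67.7] [-8.1  0.5  6.4] 0.497
17.3
```

View pics/crop5.png

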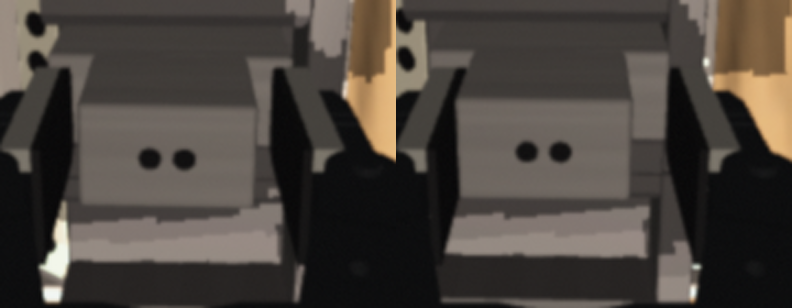

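```bash
python3 - <<'E'
from h import *
def L(fn,col,row,z):
    p=back(fn,(200+col/2.2-.3,220+row/2.2-.3),z)[:2]-c; return np.round([p@u*1000,p@v*1000],1)
print("dots before",L("w_o",167,159,.070),"after",L("w_in3",147.5,152,.070))
print("shoulder ends",L("w_in3",272,56,.046),L("w_in3",50,56,.046))
robot.line_to([*P(.0095,-.0008),.068],velocity=.05)
robot.line_to([*P(.0095,-.0008),.12],velocity=.12)
robot.line_to([*P(.005,-.03),.18],velocity=.25); robot.pause(.1)
grab("wrist","w_chk"); print(robot.current_time_s())
im=cv2.imread("pics/w_chk.png"); cv2.imwrite("pics/crop6.png",np.clip(1.4*cv2.resize(im[90:290,200:370],None,fx=3,fy=3,interpolation=2).astype(float),0,255).astype(np.uint8))
E
```

```text
dots before [ 2.2 -1.6] after [ 6.8 -1.7]
shoulder ends [33.1  8.5] [-16.1   8.1]
18.7583
```

View pics/crop6.png

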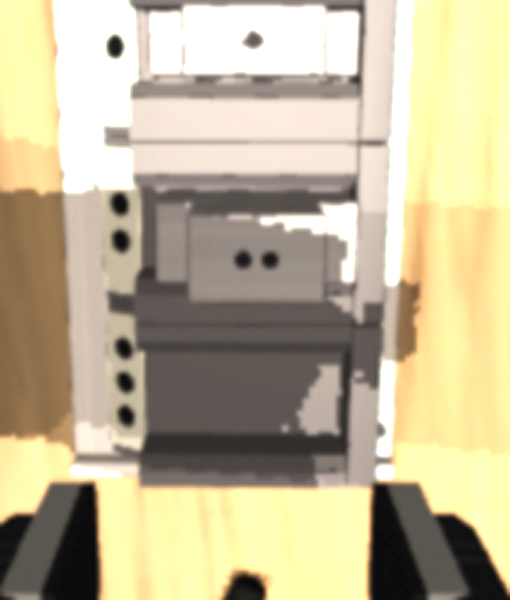

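```bash
cat >> h.py <<'E'
ex=np.array([np.cos(np.radians(3.5)),np.sin(np.radians(3.5))]);ey=np.array([-ex[1],ex[0]])
O=[180,0,93.5]
def Q(x,y,z=.034): return [*(ex*x+ey*y),z]
def sf(n):
    t=np.array(robot.current_tool_pos());f=np.array(robot.current_contact_force());print(n,np.round([t[:2]@ex*1000,t[:2]@ey*1000,t[2]*1000],1),np.round([f[:2]@ex,f[:2]@ey,f[2]],1),round(robot.current_time_s(),2))
E
python3 - <<'E'
from h import *
fingers.gripper_to(0)
robot.move_to(Q(.5285,.008,.10),O)
print(robot.line_to(Q(.5285,.008),O,velocity=.08,f_stop=6)); robot.pause(.1); sf("down")
print(robot.line_to(Q(.5285,.064),velocity=.05,f_stop=4)); robot.pause(.1); sf("y1")
robot.line_to(Q(.5285,.050),velocity=.08); robot.line_to(Q(.5285,.050,.08)); 
robot.move_to(Q(.455,.139,.08),O)
print(robot.line_to(Q(.455,.139),O,velocity=.08,f_stop=6)); robot.pause(.1); sf("down2")
print(robot.line_to(Q(.500,.139),velocity=.04,f_stop=4)); robot.pause(.1); sf("x1")
E
```

```text
False
down [529.1   8.1  34.6] [-0.1 -0.7  0.1] 21.45
False
y1 [528.5  63.5  34. ] [ 0.5  0.6 -0.7] 22.82
False
down2 [455.6 139.3  34.5] [-0.3  0.4  0.9] 24.96
True
x1 [497.  138.6  33. ] [-0.3 -1.   0.1] 26.07
```

```bash
python3 - <<'E'
from h import *
robot.line_to(Q(.480,.139),velocity=.08); robot.line_to(Q(.480,.139,.08))
robot.move_to(Q(.5515,.045,.08),O)
robot.line_to(Q(.5515,.045),O,velocity=.08,f_stop=6)
print(robot.line_to(Q(.5515,.085),velocity=.04,f_stop=4)); robot.pause(.1); sf("y2")
robot.line_to(Q(.5515,.060),velocity=.08); robot.line_to(Q(.5515,.060,.08))
robot.move_to(Q(.475,.1515,.08),O)
robot.line_to(Q(.475,.1515),O,velocity=.08,f_stop=6)
print(robot.line_to(Q(.505,.1515),velocity=.03,f_stop=5)); robot.pause(.1); sf("x2")
robot.line_to(Q(.475,.1515),velocity=.08); robot.line_to(Q(.475,.1515,.08))
robot.move_to(Q(.5515,.055,.08),O)
robot.line_to(Q(.5515,.055),O,velocity=.08,f_stop=6)
print(robot.line_to(Q(.5515,.085),velocity=.03,f_stop=5)); robot.pause(.1); sf("y3")
robot.line_to(Q(.5515,.055),velocity=.08); robot.line_to(Q(.5515,.055,.08))
robot.move_to(Q(.53,.145,.22),O); robot.pause(.2); grab("wrist","w_end"); print(robot.current_time_s())
im=cv2.imread("pics/w_end.png"); cv2.imwrite("pics/crop7.png",cv2.resize(im[60:260,200:370],None,fx=3,fy=3,interpolation=2))
E
```

```text
True
y2 [550.5  76.   33.2] [1.  0.4 0.1] 29.02
True
x2 [497.  151.   32.9] [ 0.1  0.6 -0.6] 31.96
True
y3 [550.5  75.9  33.1] [-0.6  0.7 -0.4] 34.95
36.775
```

View pics/crop7.png

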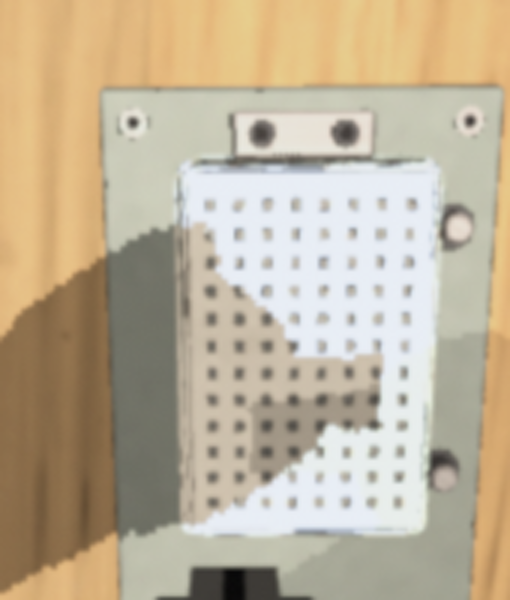

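```bash
python3 - <<'E'
from h import *
robot.move_to(Q(.475,.180,.08),O)
robot.line_to(Q(.475,.180),O,velocity=.08,f_stop=6)
for y in(.180,.125,.1515):
    robot.line_to(Q(.478,y),velocity=.1)
    print(robot.line_to(Q(.505,y),velocity=.03,f_stop=5)); robot.pause(.1); sf("x%s"%y)
    robot.line_to(Q(.478,y),velocity=.08)
robot.line_to(Q(.475,.1515,.08))
robot.move_to(Q(.5515,.055,.08),O)
robot.line_to(Q(.5515,.055),O,velocity=.08,f_stop=6)
print(robot.line_to(Q(.5515,.085),velocity=.03,f_stop=4)); robot.pause(.1); sf("y4")
robot.line_to(Q(.5515,.055),velocity=.08); robot.line_to(Q(.5515,.055,.12))
robot.move_to(Q(.53,.11,.16),O); robot.pause(.2); grab("wrist","w_end2"); 
robot.move_to([.5,-.2,.2],[180,0,83.5]); robot.pause(.1); grab("wrist","w_end3"); print(robot.current_time_s())
i1=cv2.imread("pics/w_end2.png");i2=cv2.imread("pics/w_end3.png")
cv2.imwrite("pics/crop8.png",np.hstack([cv2.resize(i1[0:300,180:400],(390,532)),cv2.resize(i2[80:300,200:370],(400,532),interpolation=2)]))
E
```

```text
True
x0.18 [497.  179.6  32.9] [ 0.2 -0.2 -0. ] 39.2
True
x0.125 [497.1 124.7  33. ] [0.3 0.6 0.9] 41.07
True
x0.1515 [497.  150.9  32.9] [-0.6 -0.3  0.7] 42.65
True
y4 [550.5  76.   33.1] [ 0.3 -0.1  0.1] 45.59
48.8167
```

View pics/crop8.png

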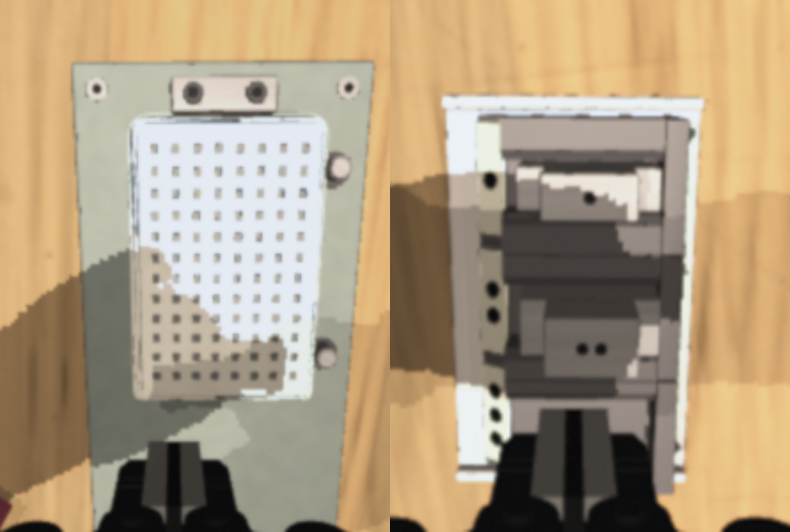

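```bash
python3 - <<'E'
from h import *
o=[180,0,83.5]
robot.move_to([*P(-.05,-.001),.10],o)
print(robot.line_to([*P(-.05,-.001),.0585],o,velocity=.1,f_stop=6)); robot.pause(.1); st("d")
print(robot.line_to([*P(-.022,-.001),.0585],velocity=.03,f_stop=7)); st("push"); robot.pause(.1); st("s")
robot.line_to([*P(-.05,-.001),.0585],velocity=.1); robot.line_to([*P(-.05,-.001),.14],velocity=.2)
robot.move_to([*P(-.02,-.01),.18],o); robot.pause(.1); K=grab("wrist","w_fin"); print(robot.current_time_s())
for d in recognise("block_2","wrist")[:3]+recognise("block_1","wrist")[:2]: 
    p=back("w_fin",d["rect"][:2],.06)[:2]-c; print(np.round(d["rect"]),round(d["p"],2),np.round([p@u*1000,p@v*1000],1))
E
```

```text
False
d [-48.8  -1.   59.5] [-0.1  0.5  0.4] -0.004
True
push [-26.5  -0.9  57.5] [ 0.1  0.2 -0.3] -0.002
s [-26.9  -0.8  57.2] [-0.6  0.1 -0.4] 0.002
52.3333
[314. 196.  68.  38.] 0.88 [5.1 0.7]
[314. 131.  71.  21.] 0.88 [ 3.5 49.4]
[310. 190.  99.  64.] 0.57 [1.8 5.9]
[314. 196.  68.  38.] 0.88 [5.1 0.7]
[314. 131.  71.  21.] 0.88 [ 3.5 49.4]
```

```bash
python3 - <<'E'
from h import *
for fn in("w_chk","w_end3","w_fin"):
    im=cv2.imread("pics/%s.png"%fn,0); 
    for nm,pt in(("b2",[*P(.0068,-.001),.070]),("b1",[*(P(.006,.0495)),.064])):
        p=proj(fn,pt); x,y=np.round(p).astype(int); s=im[y-8:y+9,x-16:x+17]; s=cv2.resize(s,None,fx=4,fy=4,interpolation=2)
        pr=cv2.SimpleBlobDetector_Params(); pr.filterByArea=True; pr.minArea=60; pr.maxArea=900; pr.filterByConvexity=False; pr.filterByInertia=False;pr.minThreshold=5;pr.thresholdStep=4;pr.minDistBetweenBlobs=8
        for k in cv2.SimpleBlobDetector_create(pr).detect(s):
            q=back(fn,(x-16+(k.pt[0]-1.5)/4,y-8+(k.pt[1]-1.5)/4),pt[2])[:2]-c; print(fn,nm,np.round([q@u*1000,q@v*1000],1),round(k.size,1))
    # grey profile along foot/back wall, row of block +-
    pts=[proj(fn,[*P(x/1000,-.008),.046]) for x in range(24,50)]
    print([int(im[int(round(b)),int(round(a))]) for a,b in pts])
E
```

```text
w_chk b2 [ 9.9 -1.5] 22.5
w_chk b2 [ 3.4 -1.5] 23.0
w_chk b1 [ 5.6 49.4] 23.5
[106, 90, 99, 106, 105, 135, 191, 209, 210, 153, 138, 140, 140, 137, 136, 135, 135, 168, 226, 236, 236, 185, 167, 161, 150, 134]
w_end3 b2 [10.  -1.5] 19.8
w_end3 b2 [ 3.4 -1.5] 19.4
w_end3 b1 [ 5.6 49.1] 19.7
[101, 123, 179, 197, 199, 199, 200, 200, 198, 144, 129, 130, 129, 128, 128, 128, 126, 138, 229, 232, 211, 168, 159, 156, 145, 133]
w_fin b2 [ 3.4 -1.6] 20.4
w_fin b2 [ 9.8 -1.7] 21.1
w_fin b1 [ 5.7 49.5] 23.5
[100, 101, 99, 93, 91, 123, 178, 197, 194, 169, 142, 132, 129, 127, 126, 126, 131, 181, 173, 160, 148, 132, 133, 140, 152, 163]
```

```bash
python3 -c "
from h import *
workorder.close_job(); print(robot.current_time_s())"
```

```text
the job is handed in; nothing more can be done
the job is handed in; nothing more can be done
```

The two-dot block is in the middle slot, the one labelled with two dots, against its back wall. The well plate is square and up against both dowels and the end stop. The job was handed in at about 52 s, with the gripper shut above the rack and touching nothing.

- **Block:** I lowered it gripped until it touched the floor of the slot. Slid while gripped, it stopped about 3 mm short, so I opened the fingers; the TCP fell 0.5 mm as they opened. I then pushed it home with the front finger until it stalled at about 8 N.
- **Block check:** A second push, low on its foot and stopped at 7 N, did not move it: the dots measured 6.6 mm along the slot before and after. I estimate home at 6.6 mm from where the back wall appears in the picture.
- **Plate:** I pushed it alternately towards the end stop and the dowels. The last pushes towards the dowels stopped at 497.0, 497.1 and 497.0 mm at three places along the front edge. The pushes towards the end stop repeated to 0.1 mm. The final picture shows it touching both dowels and the stop.
- **Disagreements:** The contact positions of that low push and of the plate pushes imply different fingertip half-thicknesses, about 6 mm and 11 mm. I put this down to tapered tips and did not confirm it. The recogniser's box centre for the block lay 1.5 mm away from the dots, and I trusted the dots.
- **Rest of the bench:** I saw no sign that the one-dot block had moved. I did not compare the other bystanders against their starting positions.

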